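# Start the bench drill from its switches

### The arm

A 6-joint arm with a two-finger parallel gripper is mounted at the origin on the work surface. World frame = base frame: x ahead of the robot, y to its left, z up, the work surface at z = 0. Lengths are in m, angles in rad, forces in N, time in s.
With the tool pointing down it reaches from about 0.425 to 0.95 m from the base axis. Payload 3.5 kg.
Tool frame: the origin (TCP) lies midway between the tips of the shut fingers; the grasp point (between the pads) lies 19 mm behind it; z points along the fingers, y is the line along which they close (so a half turn about z gives the same grasp; the last joint's range is limited). The gripper opens to 85 mm and grips with 20 to 120 N. Pads are 22 mm wide; open, the fingers measure 114 mm over their backs; the gripper's body (76 mm by 85 mm) begins 54 mm behind the grasp point. The pads swing forward as they close: fully open they stand 13 mm farther back than shut.
Start: joints at [-1.309, 0.286, 1.577, -0, 1.279, -0.15], TCP at [0.27, -0.619, 0.231] pointing down, gripper open.
Joint ranges: [-2.77, 2.77], [-0.9, 2.22], [0.21, 2.48], [-1.53, 4.67], [0.24, 2.81], [-2.84, 2.84]. Speed limits (rad/s): [2.79, 2.79, 3.14, 3.14, 3.14, 3.14].

### API

Orientations are given as a unit quaternion [x, y, z, w].
In Python, from plant import get_state, read_camera, ctrl gives the robot as it stands.
- The arm moves only by the shell command python3 -m crank 'ROWS' [FORCE]. ROWS is JSON, a list of rows, each a list of 3 entries, a list of its own where there are three numbers: the shift along the tool's x, y, z in mm, then the turn about the tool's z in degrees, then the closure in counts, from 0 (fully open) to 255 (shut). In form: [[[tx, ty, tz], yaw, claw], ...]. A call has 1 to 10 rows; each row is the pose to reach, as a shift and turn from the pose commanded when the call began, along the tool's axes at that moment; what a row does not reach only later rows make up. A row lasts 1/10 s, in which the tool goes at most 50 mm and 8.59 degrees, less where a joint would pass 70% of its speed; a pose out of reach is approached as far as the arm can. A call with a gripper value outside its range is refused whole. The fingers move at their own pace and stop on an object; FORCE is the grip in N (left out, the last holds). Time passes only in rows, so rows that repeat a pose let the fingers close. It gives the time, the measured TCP pose, the force, the opening and the grip force at its end, in the units of the state.
- get_state(): the state, without advancing time (a new reading comes with each control period).
- read_camera(name): name is "side" or "top" or "wrist"; returns a dict with "frame" (420x560x3 uint8, blue, green, red), "range_z" (420x560 float32, m along the optical axis (not along the pixel's ray), 0 where there is no reading), "vfov" (degrees; the focal length in pixels is half the picture's height over the tangent of half this angle, whatever the lens; pixels are square), "cx", "cy" (the principal point, pixels), "origin" and "orientation" of the camera in the world. Camera axes: x right, y down, z forward; pixel columns grow to the right and rows downward; lengths in m; the calibration is good to about 2 mm. The wrist camera is an equidistant fisheye: a pixel r from the principal point sees the ray r / f radians off the axis. A picture is of the moment at which its call begins.
- ctrl.sign_off(): hands the job in; it is judged then, once.
The state is a dict: "time": time; "qpos": joint angles; "dq": joint speeds; "joint_efforts": joint torques, N m; "eef_pos": TCP position; "tcp_rot": TCP orientation; "contact_force": force on the tool from outside, world axes, zero at the start; "wrist_torque": the same for the moment, N m; "opening": opening from 0.0 (shut) to 1.0 (fully open); "finger_force": force on a finger pad.
Only numpy, scipy, OpenCV 4.12 (cv2) and the standard library are available. Lean on these libraries where they do the work, as an engineer would, in place of code of your own. Each camera call takes 0.05 s, during which the arm holds its last target. There are 200 camera calls.

### The job

Get the bench drill running: first press the white-striped end of the red rocker on the grey power unit fully down, then push the blue button on the olive control box fully in so that it stays in, and last press the green button fully in and let it come back out. Keep to that order, leave the red button and the white rocker alone, and do not pick up or shift the power unit or the small things lying about.

Things in the scene. Friction and masses are not known exactly. Their poses are not given: they have to be found in the camera images.
- power_unit: Loose grey power unit, about 1.6 kg, 120 (x) x 150 (y) x 50 mm tall. Origin: centre of its underside; own x points away from the robot at yaw 0 (yaw within 0.5 rad). Two rockers in its top lie along own x: red (drill) 37 mm to +y, white (lamp) 37 mm to -y of the centre. A stripe (white on red, black on white) marks each ON end, at own +x. It and the control box may swap sides.
- drill_rocker (a joint): Red rocker, 60 x 30 mm, a shallow V hinged across its middle. Value in rad: near 0 = off (ON half sloping up 0.4 rad), 0.4 = on (ON half level, 7 mm above the unit's top, at its stop). No spring: friction 0.07 N m, about 3 to 4 N pressing at the ON end; it stays where it is left.
- drill_rocker_on_end (a point): Point on top of the red rocker's ON half, 20 mm from the hinge line (10 mm short of the end), the place to press. It goes down by about 7.5 mm (and 3 mm outward), from about 64.5 mm to 57 mm above the table, as the rocker goes from off to on.
- lamp_rocker (a joint): White rocker next to the red one, same build and values, starts off; leave it alone.
- control_box: Fixed olive-green drill control box, aluminium top plate, 100 (x) x 210 (y) x 50 mm tall, yaw within 0.5 rad. Origin: centre of its underside. Three round buttons in a row on top along own y, 65 mm apart, colours in any order. Each cap is 32 mm across and stands 10 mm out of a black collar 48 mm across, 12 mm high; cap tops are 72 mm above the table when out.
- enable_top (a point): Centre of the top face of the blue button (enable). Moves down with the cap.
- enable (a joint): Blue button, m: 0 = out, 0.006 = fully in (stop). Push-in latch without spring: friction about 3 N, it stays in once pushed.
- start_top (a point): Centre of the top face of the green button (start). Moves down with the cap.
- start (a joint): Green button, m: 0 = out, 0.006 = fully in (stop). Spring: starts to move at 1.5 N, fully in at 5 N, comes back out when let go.
- stop_top (a point): Centre of the top face of the red button (stop); leave it alone.
- stop (a joint): Red button, m: 0 = out, 0.006 = fully in; same spring as the green one. Leave it alone.
- bracelet: Loose bronze ring, 68 mm across, 11 mm high, lying flat between the power unit and the control box. Origin: centre of its underside. Bystander.
- case: Loose closed green plastic case, 60 x 45 x 18 mm high, beyond the switches. Origin: centre of its underside. Bystander.
- jar: Loose small amber jar, 36 mm across, 45 mm high, standing beyond the switches. Origin: centre of its underside. Bystander.
- chuck_key: Loose steel T-shaped chuck key, 62 mm long, 50 mm cross bar, 16 mm high, lying beyond the switches. Origin: on the table under its middle. Bystander.
Things that resemble listed ones, but are neither listed nor needed, are in the scene too. Leave any yellow look-alike of the power_unit alone.

How it is judged:
On the way, in this order (a step that is already met when the one before it is completed fails the run):
1. the red rocker is pressed on (value of joint drill_rocker above 0.34 rad), for 0.05 s.
2. the blue button is pushed in (value of joint enable above 0.0048 m), for 0.05 s.
3. the green button is pressed in (value of joint start above 0.0048 m), for 0.05 s.
At the end, for the whole second after the job is handed in: Red rocker on (over 0.34 of 0.4 rad), blue button in (over 4.8 of 6 mm), green button pressed past 4.8 mm after that and out again (under 1 mm), red button out (under 1 mm), white rocker off (under 0.1 rad); power unit and small things within 20 mm of their places, jar upright (value of joint drill_rocker above 0.34 rad and value of joint enable above 0.0048 m and value of joint each of start, stop below 0.001 m and value of joint lamp_rocker below 0.1 rad and distance of each of power_unit, bracelet, case, jar, chuck_key from where it was at the start of the episode below 0.02 m and angle between jar's own z axis and vertical below 0.2 rad); the robot touches nothing.
It fails at once if the blue button is pushed in before the red rocker is on (value of joint enable above 0.003 m and value of joint drill_rocker below 0.3 rad).
It fails at once if the green button is pressed before the rocker is on and the blue button in (value of joint start above 0.003 m and (value of joint drill_rocker below 0.3 rad or value of joint enable below 0.004 m)).
It fails at once if the red stop button is pressed (value of joint stop above 0.003 m).
It fails at once if the white lamp rocker is moved (value of joint lamp_rocker above 0.15 rad).
It fails at once if the power unit or a small thing is lifted, carried or shoved by more than 20 mm (distance of any of bracelet, case, jar, chuck_key, power_unit from where it was at the start of the episode above 0.02 m).
It also fails if it takes over 51 s, if anything falls off the work surface, if the arm or the gripper's body presses on something with over 40 N, if the wrist force passes 120 N, or if a joint passes its speed limit or range.

## Working session

There is one attempt and no reset: what is moved stays moved. The work goes in short steps, Python scripts to look and compute and a shell command to move; the robot and the scene stay as the last step left them, time stands still between calls to the robot, and variables do not carry over. Pictures are saved under pics/ and viewed, at most 10 in all, crops included, and the job is handed in when it is done.

```bash
mkdir -p pics; ls; cat > h.py <<'E'
import numpy as np, cv2
from scipy.spatial.transform import Rotation as R
from plant import get_state, read_camera, ctrl
def ray(c,u,v,wrist=False):
    f=210/np.tan(np.radians(c["vfov"])/2); x=(u-c["cx"]); y=(v-c["cy"])
    if wrist:
        r=np.hypot(x,y)+1e-9; t=r/f; d=np.array([np.sin(t)*x/r,np.sin(t)*y/r,np.cos(t)])
    else: d=np.array([x/f,y/f,1.])
    return R.from_quat(c["orientation"]).apply(d)
def onplane(c,u,v,z,wrist=False):
    d=ray(c,u,v,wrist); o=np.array(c["origin"]); return o+d*(z-o[2])/d[2]
E
python3 - <<'E'
from h import *
import pickle
for n in("top","side"):
    c=read_camera(n); cv2.imwrite(f"pics/{n}1.png",c["frame"]); pickle.dump(c,open(n+".pkl","wb"))
    print(n,c["origin"],c["orientation"],c["vfov"],c["cx"],c["cy"])
print(get_state())
E
```

```text
pics
top [0.52226172 0.13385312 1.07005524] [-0.7010464   0.71055868 -0.0277694   0.05356471] 53.802298546911004 284.15357565126976 210.93912668556933
side [0.39868713 0.7630854  0.84796413] [-0.1389202   0.92665543 -0.3442456   0.0592103 ] 52.29205309230598 283.8697565554268 209.77709328899923
{'time': 0.1, 'qpos': array([-1.30900435e+00,  2.87139421e-01,  1.57806499e+00, -9.10524284e-06,
        1.27860160e+00, -1.49964216e-01]), 'dq': array([-0.00112361,  0.00169655, -0.00343278, -0.00083028, -0.00018067,
       -0.00054942]), 'joint_efforts': array([ 1.03232087e-03, -4.07294154e+01, -2.93699205e+01, -1.05191527e-04,
        3.37586956e-03, -2.16101462e-06]), 'eef_pos': array([ 0.27003585, -0.61796734,  0.23002531]), 'tcp_rot': array([ 9.78880987e-01,  2.04427952e-01, -6.61977631e-05, -1.10470411e-03]), 'contact_force': array([-0.05267074, -0.17213656, -0.48876944]), 'wrist_torque': array([-0.0207127 , -0.07847454, -0.02393794]), 'finger_force': 0.0, 'opening': 0.9995322618582151}
```

View pics/top1.png

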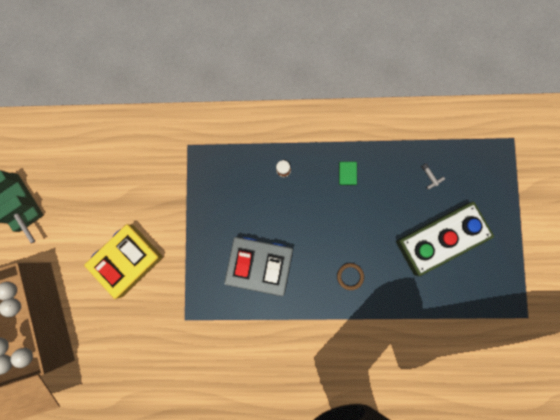

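View pics/side1.png

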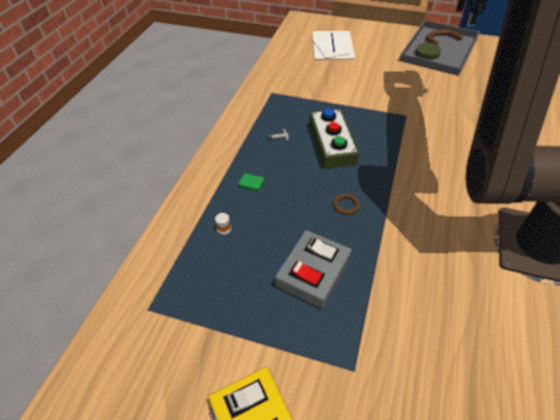

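The top view shows the grey unit at (259,264), with its red rocker at (243,264) and white rocker at (273,270). The yellow unit at (122,261) is the look-alike, so I'll leave it alone. The grey one fits the description by colour. The control box is at (446,238), with green at (426,250), red at (450,238) and blue at (474,226). I'll measure these and confirm in a crop.

```bash
python3 - <<'E'
from h import *
import pickle
c=pickle.load(open("top.pkl","rb")); s=pickle.load(open("side.pkl","rb"))
def blobs(c,lo,hi,roi,amin=20):
    h=cv2.cvtColor(c["frame"],cv2.COLOR_BGR2HSV); m=cv2.inRange(h,lo,hi)
    k=np.zeros_like(m); x0,y0,x1,y1=roi; k[y0:y1,x0:x1]=255
    n,l,st,ce=cv2.connectedComponentsWithStats(m&k)
    return [(st[i,4],ce[i],(l==i)) for i in range(1,n) if st[i,4]>=amin]
cols={"red":((0,150,90),(8,255,255)),"green":((50,120,60),(80,255,255)),"blue":((105,150,60),(125,255,255))}
for nm,cc,roi in(("top",c,(390,195,500,280)),("side",s,(300,95,370,175))):
    for k,(lo,hi) in cols.items():
        for a,ce,m in blobs(cc,lo,hi,roi): print(nm,k,a,ce.round(1),onplane(cc,*ce,.072).round(4))
for nm,cc,roi in(("top",c,(220,230,300,300)),("side",s,(270,225,355,310))):
    for a,ce,m in blobs(cc,*cols["red"],roi):
        r=cv2.minAreaRect(np.argwhere(m)[:,::-1].astype(np.float32)); b=cv2.boxPoints(r)
        print(nm,"rocker",a,ce.round(1),onplane(cc,*ce,.058).round(4),[onplane(cc,*p,.058)[:2].round(4) for p in b])
    x0,y0,x1,y1=roi
    for a,ce,m in blobs(cc,(0,0,170),(180,60,255),roi,4): print(nm,"white",a,ce.round(1),onplane(cc,*ce,.062).round(4))
a=cv2.resize(c["frame"][225:305,215:305],None,fx=6,fy=6,interpolation=2); cv2.imwrite("pics/crop.png",a)
E
```

```text
top red 159 [449.8 237.7] [ 0.5679 -0.2233  0.072 ]
top green 158 [425.7 250.3] [ 0.5387 -0.1652  0.072 ]
top blue 157 [473.5 225.2] [ 0.5968 -0.2807  0.072 ]
side red 73 [333.7 126.2] [ 0.5669 -0.22    0.072 ]
side green 79 [339.2 141. ] [ 0.5377 -0.1602  0.072 ]
side blue 84 [328.3 112.4] [ 0.5971 -0.2792  0.072 ]
top rocker 259 [242.3 266.2] [0.5057 0.2736 0.058 ] [array([0.4862, 0.2941]), array([0.5331, 0.2847]), array([0.5263, 0.2527]), array([0.4796, 0.2622])]
top white 24 [244.  254.4] [0.5343 0.2691 0.062 ]
top white 242 [272.2 271.6] [0.4922 0.2006 0.062 ]
side rocker 306 [308.4 274. ] [0.5079 0.2734 0.058 ] [array([0.5465, 0.2815]), array([0.5426, 0.2467]), array([0.4794, 0.2628]), array([0.4845, 0.2965])]
side white 235 [323.1 248.6] [0.4931 0.202  0.062 ]
side white 33 [297.6 265.6] [0.5354 0.262  0.062 ]
```

View pics/crop.png

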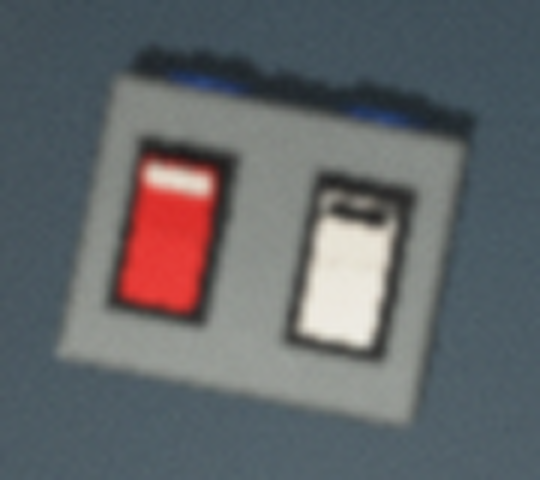

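The crop confirms it. The grey unit's red rocker has its white stripe at the far (+x) end, and its axis yaw is about -0.2. I'll shut the fingers and travel at height.

```bash
python3 -m crank '[[[378,-291,0],0,255],[[378,-291,0],0,255],[[378,-291,0],0,255],[[378,-291,0],0,255],[[378,-291,0],0,255],[[378,-291,0],0,255],[[378,-291,0],0,255],[[378,-291,0],0,255],[[378,-291,0],0,255],[[378,-291,0],0,255]]'
cat >> h.py <<'E'
def go(x,y,z,yaw=None):
    "shift in tool axes (mm) and turn (deg) to a world target; yaw = angle of tool x"
    s=get_state(); r=R.from_quat(s["tcp_rot"]); m=r.as_matrix(); a=np.arctan2(m[1,0],m[0,0])
    print("at",s["eef_pos"].round(4),"t",s["time"],"F",s["contact_force"].round(1),"shift",(r.inv().apply(np.array([x,y,z])-s["eef_pos"])*1000).round(1),"turn",None if yaw is None else np.degrees(a-yaw).round(1))
E
python3 -c "
from h import *
go(.5295,.268,.13,-.2)"
```

```text
time: 1.1
eef_pos: [0.5009, -0.1972, 0.2309]
tcp_rot: [0.979, 0.206, -0.0, -0.001]
contact_force: [-0.3, -1.1, -0.4]
opening: 0.0
finger_force: 0.0
at [ 0.5009 -0.1972  0.2309] t 1.1 F [-0.3 -1.1 -0.4] shift [ 213.5 -414.1  101.5] turn 35.2
```

```bash
python3 -m crank '[[[213,-414,60],35,255],[[213,-414,60],35,255],[[213,-414,60],35,255],[[213,-414,60],35,255],[[213,-414,60],35,255],[[213,-414,60],35,255],[[213,-414,60],35,255],[[213,-414,60],35,255],[[213,-414,60],35,255],[[213,-414,60],35,255]]'
python3 -m crank '[[[0,0,20],0,255],[[0,0,40],0,255],[[0,0,40],0,255]]'
python3 - <<'E'
from h import *
go(.5295,.268,.08,-.2)
c=read_camera("wrist"); cv2.imwrite("pics/w1.png",c["frame"]); import pickle; pickle.dump(c,open("w.pkl","wb"))
h=cv2.cvtColor(c["frame"],cv2.COLOR_BGR2HSV)
print(c["cx"],c["cy"],c["vfov"],c["origin"])
E
```

```text
time: 2.1
eef_pos: [0.5287, 0.2668, 0.1704]
tcp_rot: [0.995, -0.099, -0.001, 0.0]
contact_force: [0.4, 0.2, 0.3]
opening: 0.005
finger_force: 0.0
time: 2.4
eef_pos: [0.5268, 0.2637, 0.1273]
tcp_rot: [0.995, -0.099, -0.004, 0.002]
contact_force: [0.3, -1.0, -0.6]
opening: 0.002
finger_force: 0.0
at [0.5268 0.2637 0.1273] t 2.4 F [ 0.3 -1.  -0.6] shift [ 2.1 -4.9 47.3] turn 0.1
288.96886248165373 204.56019844533407 65.70646984690485 [0.59343901 0.25025599 0.2692845 ]
```

View pics/w1.png

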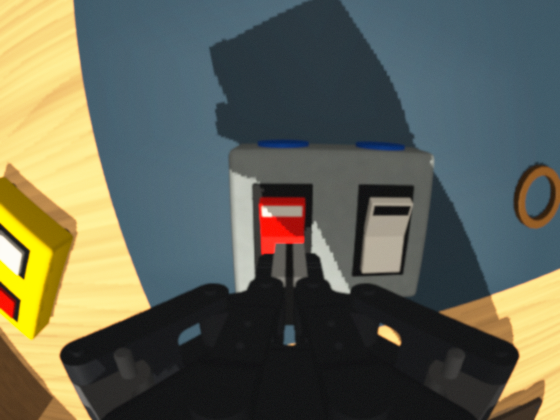

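The wrist view shows the red rocker with its stripe at (283,212) and the fingertips at (289,250). I'll cast the stripe and corner pixels into world positions.

```bash
python3 - <<'E'
from h import *
import pickle
c=pickle.load(open("w.pkl","rb"))
for n,u,v,z in(("stripe",283,212,.066),("endL",260,198,.068),("endR",305,197,.068),("unitTL",231,150,.05),("unitTR",432,157,.05)):
    print(n,onplane(c,u,v,z,True).round(4))
print(R.from_quat(c["orientation"]).as_matrix().round(2))
go(.5295,.268,.08,-.2)
E
```

```text
stripe [0.5326 0.2658 0.066 ]
endL [0.5453 0.2782 0.068 ]
endR [0.5403 0.2498 0.068 ]
unitTL [0.578  0.2929 0.05  ]
unitTR [0.5471 0.1532 0.05  ]
[[-0.2  -0.94 -0.27]
 [-0.98  0.19  0.05]
 [ 0.    0.27 -0.96]]
at [0.528  0.2638 0.1292] t 2.45 F [ 0.1 -0.6 -0.5] shift [ 0.8 -4.5 49.2] turn 0.1
```

```bash
python3 -m crank '[[[2,-3,30],0,255],[[2,-3,50],0,255],[[2,-3,60],0,255],[[2,-3,64],0,255],[[2,-3,67],0,255],[[2,-3,69],0,255],[[2,-3,70],0,255],[[2,-3,71],0,255],[[2,-3,72],0,255],[[2,-3,72],0,255]]'
```

```text
time: 3.45
eef_pos: [0.5329, 0.2671, 0.0599]
tcp_rot: [0.995, -0.1, 0.001, -0.001]
contact_force: [1.5, 0.3, 2.7]
opening: -0.001
finger_force: 1.5
```

```bash
python3 -m crank '[[[0,0,2],0,255],[[0,0,3],0,255],[[0,0,4],0,255],[[0,0,4],0,255],[[0,0,4],0,255]]'
```

```text
time: 3.95
eef_pos: [0.533, 0.2671, 0.0569]
tcp_rot: [0.995, -0.099, 0.001, -0.0]
contact_force: [0.5, -0.4, 9.4]
opening: 0.004
finger_force: 4.7
```

```bash
python3 -m crank '[[[0,0,1],0,255],[[0,0,1],0,255],[[0,0,1],0,255]]'; python3 -m crank '[[[0,0,-20],0,255],[[0,0,-60],0,255],[[-60,0,-110],0,255],[[-60,0,-110],0,255],[[-60,0,-110],0,255],[[-60,0,-110],0,255]]'
python3 - <<'E'
from h import *
go(.597,-.280,.13,.412)
c=read_camera("wrist"); cv2.imwrite("pics/w2.png",c["frame"])
E
```

```text
time: 4.25
eef_pos: [0.533, 0.2671, 0.0568]
tcp_rot: [0.995, -0.099, 0.0, -0.0]
contact_force: [-0.2, -2.2, 13.7]
opening: -0.0
finger_force: 6.8
time: 4.85
eef_pos: [0.4722, 0.2784, 0.163]
tcp_rot: [0.995, -0.099, -0.001, 0.0]
contact_force: [0.3, 0.9, -0.8]
opening: -0.002
finger_force: 0.0
at [0.4722 0.2784 0.163 ] t 4.85 F [ 0.3  0.9 -0.8] shift [232.4 522.9  33.1] turn -35.0
```

View pics/w2.png

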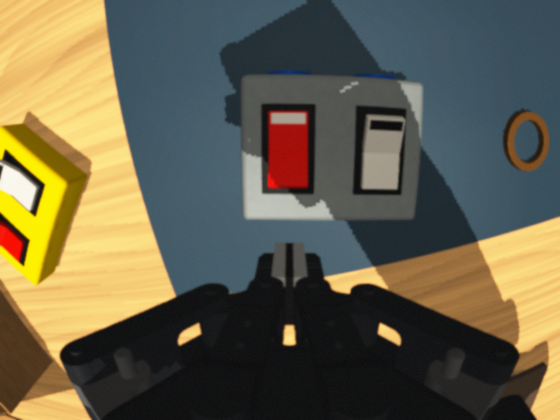

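The rocker is on: its striped end at (288,118) now lies flat, and the force rose to 13.7 N against the stop. Blue is next.

```bash
python3 -m crank '[[[232,523,30],-35,255],[[232,523,30],-35,255],[[232,523,30],-35,255],[[232,523,30],-35,255],[[232,523,30],-35,255],[[232,523,30],-35,255],[[232,523,30],-35,255],[[232,523,30],-35,255],[[232,523,30],-35,255],[[232,523,30],-35,255]]'
python3 - <<'E'
from h import *
go(.597,-.280,.13,.412)
E
```

```text
time: 5.9
eef_pos: [0.5765, -0.1914, 0.1363]
tcp_rot: [0.979, 0.204, -0.002, -0.002]
contact_force: [1.2, 0.4, -0.2]
opening: -0.005
finger_force: 0.0
at [ 0.5765 -0.1914  0.1363] t 5.9 F [ 1.2  0.4 -0.2] shift [-16.6  89.4   6. ] turn -0.1
```

```bash
python3 -m crank '[[[-17,89,5],0,255],[[-17,89,5],0,255],[[-17,89,5],0,255],[[-17,89,5],0,255]]'
python3 - <<'E'
from h import *
c=read_camera("wrist"); cv2.imwrite("pics/w3.png",c["frame"])
h=cv2.cvtColor(c["frame"],cv2.COLOR_BGR2HSV)
for n,lo,hi in(("red",(0,150,70),(8,255,255)),("green",(50,120,40),(80,255,255)),("blue",(105,150,60),(125,255,255))):
    k,l,st,ce=cv2.connectedComponentsWithStats(cv2.inRange(h,lo,hi))
    for i in range(1,k):
        if st[i,4]>150: print(n,st[i],ce[i].round(),onplane(c,*ce[i],.070,True).round(4))
go(.597,-.280,.08)
E
```

```text
time: 6.3
eef_pos: [0.5962, -0.2781, 0.1312]
tcp_rot: [0.979, 0.203, -0.002, -0.002]
contact_force: [-0.6, 0.8, 0.3]
opening: -0.001
finger_force: 0.0
red [ 180  202   47   47 1724] [203. 225.] [ 0.5693 -0.2264  0.07  ]
green [ 102  206   42   45 1404] [123. 228.] [ 0.5411 -0.1697  0.07  ]
blue [ 274  196   48   48 1812] [297. 220.] [ 0.5983 -0.2833  0.07  ]
at [ 0.5963 -0.2769  0.1317] t 6.35 F [-0.5  0.3  0.1] shift [-0.5  3.3 51.7] turn None
```

View pics/w3.png

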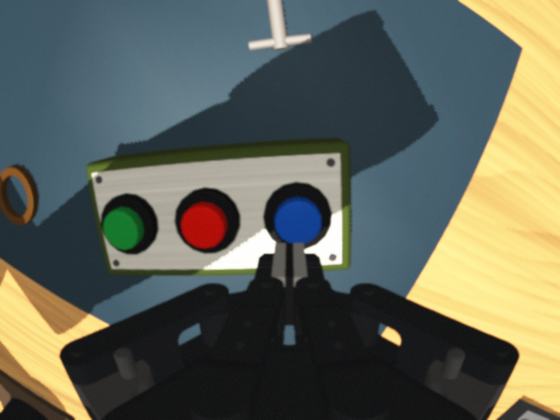

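The blue cap is at (297,220), which casts to about (0.5975,-0.281). Red is at (203,225) and green at (123,228). I'll press blue.

```bash
python3 -m crank '[[[0,4,30],0,255],[[0,4,50],0,255],[[0,4,57],0,255],[[0,4,60],0,255],[[0,4,62],0,255],[[0,4,64],0,255],[[0,4,66],0,255],[[0,4,67],0,255],[[0,4,68],0,255],[[0,4,68],0,255]]'
```

```text
time: 7.35
eef_pos: [0.5996, -0.2811, 0.0668]
tcp_rot: [0.979, 0.204, 0.001, 0.0]
contact_force: [1.1, 0.8, 3.6]
opening: -0.005
finger_force: 1.4
```

```bash
python3 -m crank '[[[0,0,1],0,255],[[0,0,2],0,255],[[0,0,3],0,255],[[0,0,3],0,255],[[0,0,3],0,255]]'
```

```text
time: 7.85
eef_pos: [0.5996, -0.2812, 0.0659]
tcp_rot: [0.979, 0.204, 0.0, 0.0]
contact_force: [-2.7, 4.5, 11.6]
opening: -0.0
finger_force: 5.7
```

```bash
python3 -m crank '[[[0,0,-25],0,255],[[0,0,-55],0,255],[[0,0,-60],0,255],[[-9,-130,-60],0,255],[[-9,-130,-60],0,255],[[-9,-130,-60],0,255],[[-9,-130,-60],0,255],[[-9,-130,-60],0,255],[[-9,-130,-60],0,255]]'
python3 - <<'E'
from h import *
c=read_camera("wrist"); cv2.imwrite("pics/w4.png",c["frame"])
h=cv2.cvtColor(c["frame"],cv2.COLOR_BGR2HSV)
for n,lo,hi in(("red",(0,150,70),(8,255,255)),("green",(50,120,40),(80,255,255)),("blue",(105,150,60),(125,255,255))):
    k,l,st,ce=cv2.connectedComponentsWithStats(cv2.inRange(h,lo,hi))
    for i in range(1,k):
        if st[i,4]>150:
            m=(l==i); print(n,st[i],ce[i].round(),onplane(c,*ce[i],.070,True).round(4))
go(.5395,-.167,.072)
E
```

```text
time: 8.75
eef_pos: [0.539, -0.1665, 0.123]
tcp_rot: [0.979, 0.204, 0.0, 0.0]
contact_force: [0.5, -0.4, -0.1]
opening: 0.001
finger_force: 0.0
red [ 365  194   49   50 1909] [389. 219.] [ 0.5683 -0.225   0.07  ]
green [ 266  198   51   47 1891] [291. 222.] [ 0.5409 -0.1673  0.07  ]
blue [ 450  190   39   44 1311] [469. 211.] [ 0.5971 -0.2793  0.07  ]
at [ 0.5392 -0.1666  0.1231] t 8.8 F [-0.4  0.1 -0.1] shift [ 0.1  0.4 51.1] turn None
```

View pics/w4.png

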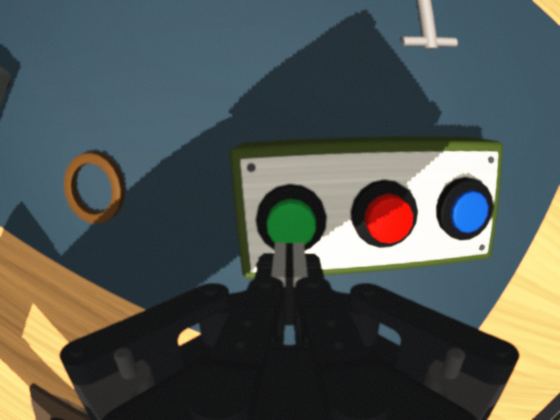

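Blue at (469,211) sits lower in its collar than red does, so it has latched. Green is at (291,222), right under the tool, so I'll press it.

```bash
python3 -m crank '[[[1,0,30],0,255],[[1,0,45],0,255],[[1,0,50],0,255],[[1,0,53],0,255],[[1,0,55],0,255],[[1,0,57],0,255],[[1,0,59],0,255],[[1,0,60],0,255],[[1,0,60],0,255],[[1,0,60],0,255]]'
```

```text
time: 9.8
eef_pos: [0.5401, -0.1655, 0.066]
tcp_rot: [0.979, 0.205, 0.0, 0.0]
contact_force: [-7.5, 1.8, 11.2]
opening: -0.002
finger_force: 6.2
```

```bash
python3 -m crank '[[[0,0,1],0,255],[[0,0,1],0,255],[[0,0,-10],0,255],[[0,0,-40],0,255],[[0,0,-90],0,255],[[0,0,-110],0,255],[[-40,0,-110],0,255],[[-40,0,-110],0,255],[[-40,0,-110],0,255]]'
python3 - <<'E'
from h import *
go(.5,-.16,.17)
f=[read_camera(n)for n in("wrist","top")]
cv2.imwrite("pics/w5.png",np.vstack([f[0]["frame"][60:280],cv2.resize(f[1]["frame"][130:290,210:520],(560,289))]))
E
```

```text
time: 10.7
eef_pos: [0.503, -0.1812, 0.1735]
tcp_rot: [0.979, 0.204, 0.001, 0.0]
contact_force: [-0.2, -0.2, -0.1]
opening: -0.0
finger_force: 0.0
at [ 0.503  -0.1812  0.1735] t 10.7 F [-0.2 -0.2 -0.1] shift [  5.7 -20.6   3.4] turn None
```

View pics/w5.png

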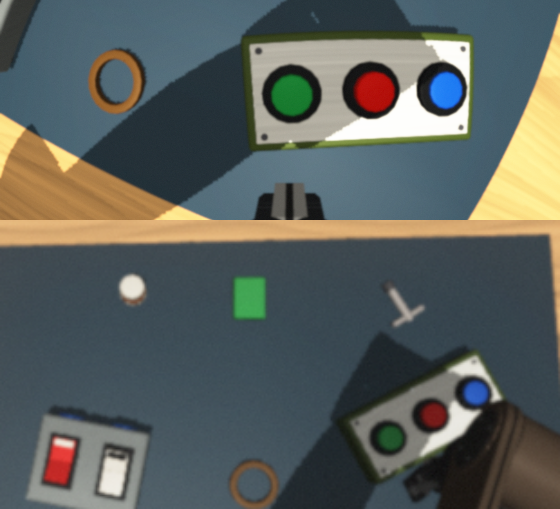

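The wrist view shows green (292,95) and red (372,90) standing out, with blue (446,90) in. The top view shows the red rocker on (62,458) and everything else in its place. I'm handing in.

```bash
python3 -c "
from h import *
print(ctrl.sign_off())"
```

```text
the job is handed in; nothing more can be done
None
```

I pressed the red rocker on, pushed the blue button in so it stayed, then pressed and released the green button, in that order; the job was handed in at about 11 s of the 51 s allowed, and the sign-off returned no verdict.

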